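# Free the seized forming press and take out the mould

### The job

The black knob of the red forming press has seized: break it loose with a firm anticlockwise twist (seen from above), then turn it freely until the steel cap is fully up and you feel the knob come firmly against its stop, without straining the knob's cushioned hub. Then slide the wooden mould straight out by its tongue without wrenching it against the cap, and lay it down gently, right way up, flat in the aluminium tray. Leave the other things on the bench alone.

Things in the scene. Friction and masses are not known exactly. Their poses are not given: they have to be found in the camera images.
- press: Red press bolted to the bench. Origin: centre of the mould seat, at bench level; z up; -x is its open front, where the mould comes out. Base plate 12 mm high, x -70 to 60, y +-90 mm. On it steel guide bars, inner faces at y +-37 mm, x -45 to 45 mm, tops 22 mm above the bench. Columns of radius 11 mm at x 0, y +-72 mm carry the crossbeam.
- beam_top (a point): Centre of the top face of the press's red crossbeam, 115 mm above the bench, straight above the press's origin; beam 56 (x) x 176 (y) x 30 mm, axes like the press's. The knob's vertical axis passes through this point. The beam is 85 to 115 mm above the bench.
- knob_grip (a point): Black knob on the beam: an upright bar 52 mm long, 14 mm thick, 124 to 158 mm above the bench, on a disc of radius 26 mm. Point on its axis, 142 mm up; its x runs along the bar (white mark on the -x half), z up. At the start x is like the press's x within 0.2 rad. The knob keeps its height and stays where it is left. Start to upper stop: 2.2 to 2.4 rad anticlockwise.
- knob_top (a point): Top centre of the same knob, 158 mm above the bench. How it turns: about 0.65 N m for the first 0.1 to 0.4 rad anticlockwise (seized), then under 0.1 N m, then a hard stop. Clockwise it is already at its other stop. Pinch the bar across its thickness, fairly central.
- hub (a joint): Elastic twist of the knob on its screw through its cushioned hub, rad: 0 unloaded, positive under anticlockwise torque, 6 N m per rad (0.65 N m reads about 0.11). Firmly against the stop means 0.05 to 0.15 (0.3 to 0.9 N m) felt there, cap up. Twisted beyond 0.2 either way (1.2 N m) the hub is damaged.
- cap_top (a point): Top centre of the steel cap under the beam (plate 90 x 66 x 8 mm; a lip at its front edge hangs 10 mm below the plate, in front of the mould's block). Height above the bench: 60 mm closed (up to 1 mm more at the start), 73 mm at the upper stop. Turning the knob lifts it 5.4 mm per rad. The lip clears the block after 10 mm of rise.
- mould: Loose wooden mould, 0.2 to 0.4 kg: block 70 x 70 x 40 mm with two steel bands; a flat tongue 30 mm wide (y), 22 mm thick (z 0 to 22) sticks out in front, x -35 to -125 mm. Origin: centre of the block's underside; z up. Starts on the press base, 12 mm above the bench, axes like the press's, 2 mm play to each guide bar; slides out along the press's -x, clear after 80 mm.
- mould_grip (a point): Point in the middle of the tongue, 95 mm in front of the mould's origin and 11 mm above its underside: where to grip, fingers on the 30 mm width. The block is the heavy end: grip hard (90 N), or it sags when lifted.
- tray: Shallow aluminium tray fixed to the bench, 300 (x) x 190 (y) mm, walls 22 mm high and 4 mm thick, floor about 5 mm above the bench, empty. Origin: centre of its underside; z up. The mould is to lie in it, tongue and all, either way round along its length; it may be on either side of the press.
- cleaver: Cleaver lying on the wooden chopping board (300 x 190 x 22 mm) on the other side, 280 mm long; leave alone. Origin under its middle.
- jar: Jar with red cap, 64 mm across, 100 mm high; leave alone. Origin at its foot.
- cup: Blue ceramic cup, 72 mm across, 80 mm high; leave alone. Origin at its foot.
- brush: Wooden brush, 200 mm long, lying; leave alone. Origin under its middle.
- plates: Stack of four small wooden plates, 120 x 55 x 48 mm; leave alone. Origin under its middle.
Mind the look-alikes: they are no part of the job. Leave any green or pink look-alike of the mould alone.

How it is judged:
By the outcome, as a careful person would: the job done as asked, in the order asked, and still so for the second after the job is handed in, with the robot touching nothing.
It also fails if it takes over 72 s, if anything falls off the work surface, if the arm or the gripper's body presses on something with over 40 N, if the wrist force passes 120 N, or if a joint passes its speed limit or range.

### The arm

A 7-joint arm with a two-finger parallel gripper is mounted at the origin on the work surface. World frame = base frame: x ahead of the robot, y to its left, z up, the work surface at z = 0. Lengths are in mm, angles in rad, forces in N, time in s.
With the tool pointing down it reaches from about 400 to 875 mm from the base axis. Payload 4.4 kg.
Tool frame: the origin (TCP) lies on the centre line of the jaws, within the pads' length; the fingertips stand 19 mm ahead of it and the grasp point (between the pads) is the TCP; z points along the fingers, y is the line along which they close (so a half turn about z gives the same grasp; the last joint's range is limited). The gripper opens to 85 mm and grips with 20 to 120 N. Pads are 22 mm wide; open, the fingers measure 114 mm over their backs; the gripper's body (76 mm by 85 mm) begins 54 mm behind the grasp point. The pads swing forward as they close: fully open they stand 13 mm farther back than shut.
Start: joints at [1.064, 0.628, 0.038, 1.517, -0.027, 0.996, -0.02], TCP at [277.359, -587.869, 250.313] pointing down, gripper open.
Joint ranges: [-3.06, 3.06], [-0.37, 2.12], [-1.25, 1.32], [0.18, 2.47], [-1.1, 4.24], [0.23, 1.98], [-2.94, 2.94]. Speed limits (rad/s): [2.57, 2.57, 3.14, 3.14, 3.14, 3.14, 3.14].

### API

Orientations are given as a 3x3 rotation matrix whose columns are the frame's x, y, z axes.
In Python, from rig import readout, camera, get_calibration, robot gives the robot as it stands.
- The arm moves only by the tool arm_command, never from a script. Its arguments are lists of equal length, an entry for each row: "slide": the shift along the tool's x, y, z as a fraction of full scale, a list of three; "turn": the turn, a rotation vector about the tool's x, y, z as a fraction of full scale, a list of three. In form: {"slide": [[x, y, z], ...], "turn": [[rx, ry, rz], ...]}. A call has 1 to 12 rows; each row shifts and turns the commanded pose from where the row before left it, along the tool's axes as they then stand; what a row does not reach is not made up. Full scale, the value 1, is 40 mm for a shift and 60 degrees for a turn. A row lasts 1/12 s, in which the tool goes at most 41.7 mm and 7.16 degrees, less where a joint would pass 70% of its speed; a pose out of reach is approached as far as the arm can. A call with a number of a shift or a turn outside -1 to 1 is refused whole. A call with a gripper value outside its range is refused whole. "gripper" is the closure, from 0 (fully open) to 1 (shut), set as the call begins (left out, the last holds). The fingers move at their own pace and stop on an object; "squeeze" is the grip in N (left out, the last holds). Time passes only in rows, so rows that do not move let the fingers close. It gives the time, the measured TCP pose, the force, the opening and the grip force at its end, in the units of the state.
- readout.observe(): the state, without advancing time (a new reading comes with each control period).
- camera(name): name is "scene" or "top" or "wrist"; returns the picture (480x640x3 uint8, red, green, blue); there is no depth.
- get_calibration(name): a dict with "intrinsics" (3x3 intrinsics, pixels), "R" (3x3) and "t" (3): a world point X has camera coordinates R X + t. Camera axes: x right, y down, z forward; pixel columns grow to the right and rows downward; lengths in mm; the calibration is good to about 2 mm. A picture is of the moment at which its call begins: read the wrist's pose just before it. get_calibration takes no time and is no camera call; for the wrist camera it gives the pose at the moment of the call.
- robot.finish_job(): hands the job in; it is judged then, once.
The state is a dict: "clock": time; "q": joint angles; "qvel": joint speeds; "joint_torque": joint torques, N m; "eef_pos": TCP position; "tool_rot": TCP orientation; "ft_force": force on the tool from outside, world axes, zero at the start; "torque": the same for the moment, N m; "grip_width": finger opening in mm; "finger_force": force on a finger pad.
Only numpy, scipy, OpenCV 4.12 (cv2) and the standard library are available. Lean on these libraries where they do the work, as an engineer would, in place of code of your own. Each camera call takes 0.05 s, during which the arm holds its last target. There are 200 camera calls.

## Working session

There is one attempt and no reset: what is moved stays moved. The work goes in short steps, Python scripts to look and compute and a tool call to move; the robot and the scene stay as the last step left them, time stands still between calls to the robot, and variables do not carry over. Pictures are saved under pics/ and viewed, at most 10 in all, crops included, and the job is handed in when it is done.

Besides the shell and the picture viewer there is one more tool, called as name(argument=value, ...), one argument or row to a line, values as JSON. arm_command: Moves the arm, as the interface text tells. Its arguments: {"type":"object","properties":{"slide":{"type":"array","items":{"type":"array","items":{"type":"number"}}},"turn":{"type":"array","items":{"type":"array","items":{"type":"number"}}},"gripper":{"type":"number"},"squeeze":{"type":"number"}},"required":["slide","turn"]}

```bash
mkdir -p pics; ls; python3 - <<'E'
from rig import readout,camera,get_calibration
import cv2
for n in("scene","top"):
    c=get_calibration(n);print(n,c)
    cv2.imwrite(f"pics/{n}0.png",camera(n)[:,:,::-1])
print(readout.observe())
E
```

```text
pics
scene {'intrinsics': array([[511.43196219,   0.        , 320.07746174],
       [  0.        , 511.43196219, 241.15970024],
       [  0.        ,   0.        ,   1.        ]]), 'R': array([[-0.76380422,  0.64544703,  0.00111233],
       [ 0.52202525,  0.61876198, -0.58704621],
       [-0.3795955 , -0.44780771, -0.80955266]]), 't': array([ 369.06816102, -181.29918503, 1668.59614705])}
top {'intrinsics': array([[512.99977466,   0.        , 319.92932015],
       [  0.        , 512.99977466, 229.67320429],
       [  0.        ,   0.        ,   1.        ]]), 'R': array([[ 0.0020288 , -0.99999097,  0.00373439],
       [-0.99629893, -0.00234219, -0.08592413],
       [ 0.0859321 , -0.00354624, -0.99629468]]), 't': array([  -8.63800498,  514.96430742, 1460.95605796])}
{'clock': 0.1, 'q': array([ 1.06423317,  0.62926081,  0.03844368,  1.5182544 , -0.02702999,
        0.99632594, -0.02002487]), 'qvel': array([ 5.10468480e-04, -3.17341531e-04, -3.21756520e-04, -3.28575183e-03,
        7.91739536e-04,  9.22325721e-05, -1.31186443e-03]), 'joint_torque': array([ 2.24110045e-03, -5.64530253e+01,  1.23007771e+00, -1.93975192e+01,
        1.12542347e-02,  5.38740322e-03,  1.59446762e-05]), 'eef_pos': array([ 277.11943742, -587.3807513 ,  249.48070523]), 'tool_rot': array([[ 9.04443409e-01,  4.26592997e-01, -7.31270576e-04],
       [ 4.26593624e-01, -9.04442048e-01,  1.56900350e-03],
       [ 7.93404636e-06, -1.73103024e-03, -9.99998502e-01]]), 'ft_force': array([-0.41090534, -0.7721025 , -0.42538765]), 'torque': array([ 0.02661269,  0.01201957, -0.03634733]), 'finger_force': 0.0, 'grip_width': 85.54813803171693}
```

View pics/top0.png

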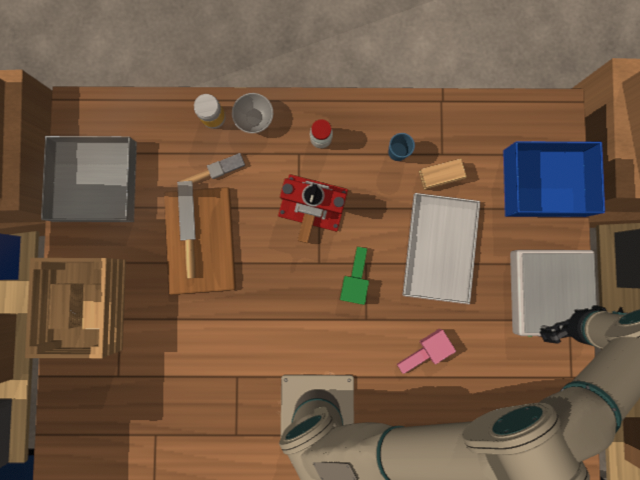

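View pics/scene0.png

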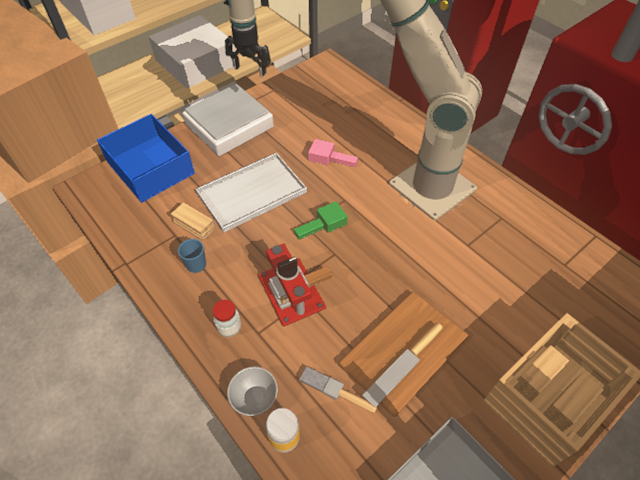

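The top view shows the press at about (313,200), its tongue pointing down and slightly left to about (306,240), and the tray at about (442,248). The scene view confirms this layout. I'll enlarge the press in both views.

```bash
python3 - <<'E'
import cv2,numpy as np
a=cv2.imread("pics/top0.png")[165:250,265:365];a=cv2.resize(a,None,fx=7,fy=7,interpolation=cv2.INTER_CUBIC)
b=cv2.imread("pics/top0.png")[185:310,395:490];b=cv2.resize(b,None,fx=6,fy=6,interpolation=cv2.INTER_CUBIC)
def grid(im,x0,y0,f,s=10):
    for x in range(-(-x0//s)*s,x0+im.shape[1]//f,s):
        cv2.putText(im,str(x),((x-x0)*f,10),0,.4,(255,255,0),1);cv2.line(im,((x-x0)*f,12),((x-x0)*f,18),(255,255,0),1)
        for y in range(-(-y0//s)*s,y0+im.shape[0]//f,s):
            cv2.circle(im,((x-x0)*f,(y-y0)*f),1,(255,255,0),-1); cv2.putText(im,str(y),(0,(y-y0)*f+4),0,.4,(255,255,0),1)
grid(a,265,165,7);grid(b,395,185,6)
b=cv2.resize(b,(456,600))
cv2.imwrite("pics/pressc.png",a);cv2.imwrite("pics/trayc.png",b[:600])
E
```

```text
(no output)
```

View pics/pressc.png

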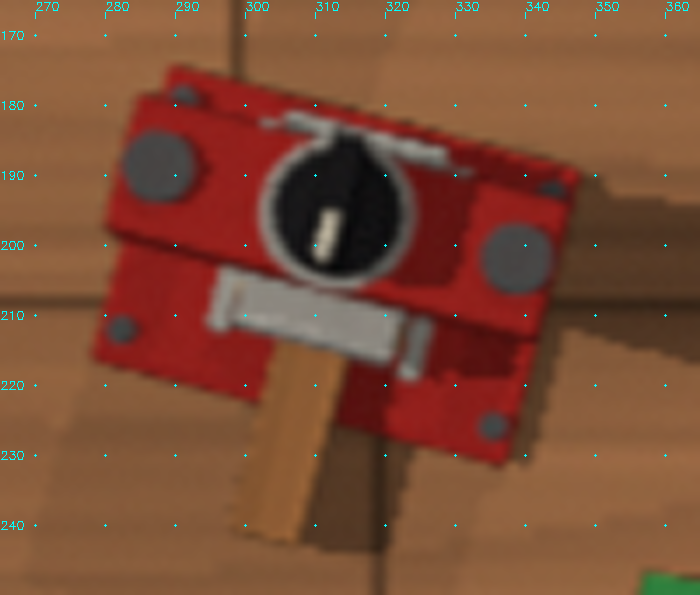

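View pics/trayc.png

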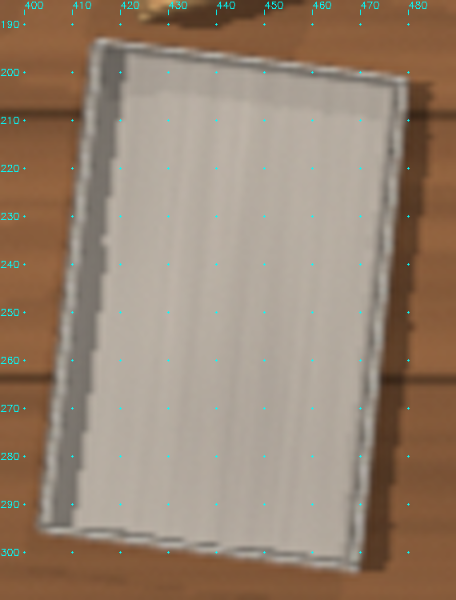

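In the crop the beam bolts are at (287.5,188.5) and (338.5,202), and the base front corners at (278.5,216) and (336,231.5). The tongue end is at about (303,241.5). The tray rim corners are at (414.5,193.5), (479.5,201.5), (469,303.5) and (403,295).

```bash
cat > h.py <<'E'
import numpy as np,cv2
from rig import readout,camera,get_calibration
def ray(c,uv,z):
    d=c["R"].T@np.linalg.inv(c["intrinsics"])@[*uv,1.]; o=-c["R"].T@c["t"]
    return o+d*(z-o[2])/d[2]
def proj(c,X):
    p=c["intrinsics"]@(c["R"]@np.asarray(X,float)+c["t"]); return p[:2]/p[2]
E
python3 - <<'E'
from h import *
np.set_printoptions(precision=2,suppress=True)
c=get_calibration("top")
g=lambda uv,z:ray(c,uv,z)[:2]
bl,br=g((287.5,188.5),117),g((338.5,202),117)
print("bolts",bl,br,np.linalg.norm(bl-br),"mid",(bl+br)/2,"yaw",np.arctan2(*( (bl-br)[::-1]))-np.pi/2)
for p in[(285,178.5),(280,198),(341.5,213),(347,192)]:print("beam",g(p,115))
f=[g(p,12) for p in[(278.5,216),(336,231.5)]];print("base",f,np.linalg.norm(f[0]-f[1]),np.arctan2(*((f[0]-f[1])[::-1]))-np.pi/2)
print("tip",g((303,241.5),34))
print("mark",g((312.2,195.3),158),g((310.7,202),158))
T=[g(p,22) for p in[(414.5,193.5),(479.5,201.5),(469,303.5),(403,295)]]
print("tray",T,np.mean(T,0),[np.linalg.norm(T[i]-T[i-1]) for i in range(4)])
d=T[0]-T[3]+T[1]-T[2];print("trayyaw",np.arctan2(d[1],d[0]))
E
```

```text
bolts [619.16  81.39] [582.43 -57.51] 143.6663210589337 mid [600.8   11.94] yaw -0.2585000465800493
beam [647.09  88.54]
beam [593.29 101.73]
beam [552.59 -65.71]
beam [610.28 -80.8 ]
base [array([555.61, 113.38]), array([510.63, -54.33])] 173.6345033154384 -0.26199759633847775
tip [479.88  40.91]
mark [594.32  13.57] [576.47  17.46]
tray [array([ 621.34, -282.61]), array([ 598.34, -471.48]), array([ 304.14, -434.15]), array([ 327.91, -245.62])] [ 462.93 -358.46] [np.float64(295.75146731795536), np.float64(190.26408667592585), np.float64(296.5578738454827), np.float64(190.0203588120771)]
trayyaw -0.12580111388956505
```

The sizes match, so the press is at about (601,12) with yaw -0.26, and the tray at (463,-358) with yaw -0.126. I'll move above the knob.

arm_command(
  slide=[
    [0.72,-0.53,-0.1],
    [0.72,-0.53,-0.1],
    [0.72,-0.53,-0.1],
    [0.72,-0.53,-0.1],
    [0.72,-0.53,-0.1],
    [0.72,-0.53,-0.1],
    [0.72,-0.53,-0.1],
    [0.72,-0.53,-0.1],
    [0.72,-0.53,-0.1],
    [0.72,-0.53,-0.1],
    [0.72,-0.53,-0.1],
    [0.72,-0.53,-0.1],
  ],
  turn=[
    [0,0,0],
    [0,0,0],
    [0,0,0],
    [0,0,0],
    [0,0,0],
    [0,0,0],
    [0,0,0],
    [0,0,0],
    [0,0,0],
    [0,0,0],
    [0,0,0],
    [0,0,0],
  ],
)

```text
clock: 1.1
eef_pos: [481.7, -208.6, 298.3]
tool_rot: [[0.904, 0.427, -0.001], [0.427, -0.904, 0.0], [-0.0, -0.0, -1.0]]
ft_force: [0.4, -0.7, -0.7]
grip_width: 85.2
finger_force: 0.0
```

arm_command(
  slide=[
    [0.72,-0.53,0],
    [0.72,-0.53,0],
    [0.72,-0.53,0],
    [0.72,-0.53,0],
    [0.72,-0.53,0],
    [0,0,0],
    [0,0,0],
    [0,0,0],
    [0,0,0],
    [0,0,0],
    [0,0,0],
    [0,0,0],
  ],
  turn=[
    [0,0,0],
    [0,0,0],
    [0,0,0],
    [0,0,0],
    [0,0,0],
    [0,0,0.11],
    [0,0,0.11],
    [0,0,0.11],
    [0,0,0.11],
    [0,0,0.11],
    [0,0,0.09],
    [0,0,0],
  ],
)

```text
clock: 2.1
eef_pos: [566.1, -52.9, 297.9]
tool_rot: [[0.973, -0.23, -0.001], [-0.23, -0.973, -0.0], [-0.001, 0.0, -1.0]]
ft_force: [0.7, 0.2, -0.6]
grip_width: 85.3
finger_force: 0.0
```

```bash
python3 - <<'E'
from h import *
s=readout.observe();R=s["tool_rot"];print(s["clock"],s["eef_pos"],np.arctan2(R[1,0],R[0,0]),R[:,2],s["q"])
c=get_calibration("wrist");print(c,-c["R"].T@c["t"])
im=camera("wrist");cv2.imwrite("pics/w1.png",im[:,:,::-1])
print(proj(c,[600.8,11.9,158]))
E
```

```text
2.1 [566.13573686 -52.90109618 297.9324473 ] -0.2316304750112779 [-8.94234711e-04 -2.98901235e-04 -9.99999556e-01] [-0.05173431  0.46272542  0.14320811  1.69127861 -0.07564704  0.99386656
 -1.68446582]
{'intrinsics': array([[379.57664736,   0.        , 318.10191356],
       [  0.        , 379.57664736, 244.06533457],
       [  0.        ,   0.        ,   1.        ]]), 'R': array([[-2.29417857e-01, -9.73327986e-01, -2.79328001e-04],
       [-9.36678777e-01,  2.20701444e-01,  2.71889207e-01],
       [-2.64575727e-01,  6.26378800e-02, -9.62328520e-01]]), 't': array([ 78.7110823 , 494.03170811, 577.74425963])} [633.66385142 -68.61048765 421.67987504]
[217.70358669 211.22821221]
```

View pics/w1.png

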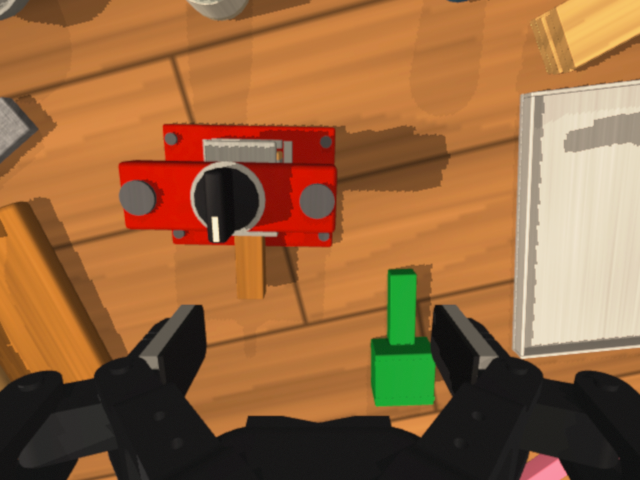

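The wrist view shows the knob at about (219,205), with its white mark towards the front at (216,230). The beam bolts are at (137,198) and (317,202), and the tongue is visible. I'll enlarge it.

```bash
python3 - <<'E'
import cv2
x0,y0,f=110,110,5
a=cv2.imread("pics/w1.png")[y0:y0+120,x0:x0+160+0]
a=cv2.resize(a,None,fx=f,fy=f,interpolation=cv2.INTER_CUBIC)
cv2.convertScaleAbs(a,a,1.6,25)
for x in range(x0,x0+160,10):
    cv2.putText(a,str(x),((x-x0)*f,10),0,.4,(255,255,0),1)
    for y in range(y0,y0+120,10):
        cv2.circle(a,((x-x0)*f,(y-y0)*f),1,(255,255,0),-1);cv2.putText(a,str(y),(0,(y-y0)*f+4),0,.4,(255,255,0),1)
cv2.imwrite("pics/w1c.png",a)
E
```

```text
(no output)
```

View pics/w1c.png

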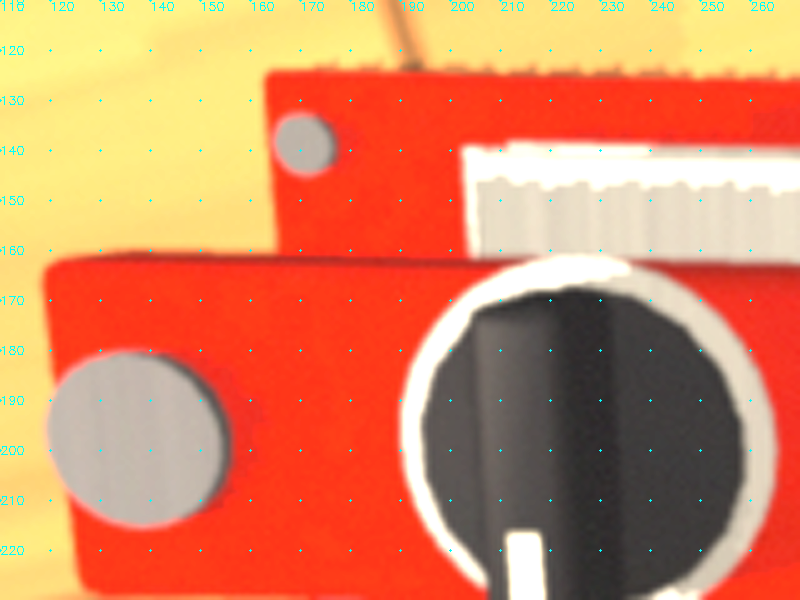

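```bash
python3 - <<'E'
from h import *
np.set_printoptions(precision=1,suppress=True)
c=get_calibration("wrist");g=lambda uv,z:ray(c,uv,z)[:2]
a,b=g((211.5,170),158),g((217,241),158);print(a,b,np.linalg.norm(a-b),(a+b)/2,"yaw %.3f"%np.arctan2(*(a-b)[::-1]))
a=g((214.5,217),158);print("mark yaw %.3f"%np.arctan2(*(a-b)[::-1]))
bl,br=g((137,198),117),g((317,202),117);print((bl+br)/2,np.linalg.norm(bl-br),"pyaw %.3f"%(np.arctan2(*(bl-br)[::-1])-np.pi/2))
print("disc c",g((226.5,199),124))
for p in((235,298),(263,299)):print("tip",g(p,34))
E
```

```text
[629.    7.8] [579.8  19. ] 50.375679367361364 [604.4  13.4] yaw -0.225
mark yaw -0.199
[602.5  14.5] 145.24646833154375 pyaw -0.250
disc c [604.1  12.8]
tip [487.4  60. ]
tip [479.3  30.1]
```

arm_command(
  slide=[
    [0.17,-0.6,0],
    [0.17,-0.6,0],
    [0.17,-0.6,0],
    [0,0,0.75],
    [0,0,0.75],
    [0,0,0.75],
    [0,0,0.5],
    [0,0,0],
  ],
  turn=[
    [0,0,0],
    [0,0,0],
    [0,0,0],
    [0,0,0],
    [0,0,0],
    [0,0,0],
    [0,0,0],
    [0,0,0],
  ],
)

```text
clock: 2.82
eef_pos: [599.4, 12.5, 183.8]
tool_rot: [[0.974, -0.225, -0.009], [-0.225, -0.974, -0.0], [-0.009, 0.002, -1.0]]
ft_force: [-0.1, 0.4, 0.2]
grip_width: 85.3
finger_force: 0.0
```

```bash
python3 - <<'E'
from h import *
s=readout.observe();R=s["tool_rot"];print(s["clock"],s["eef_pos"],np.arctan2(R[1,0],R[0,0]),s["ft_force"],s["torque"])
c=get_calibration("wrist")
im=camera("wrist");cv2.imwrite("pics/w2.png",im[:,:,::-1])
print(proj(c,[602.5,13.2,158]),proj(c,s["eef_pos"]))
E
```

```text
2.8167 [599.37307229  12.5320054  183.77201567] -0.22668074496078963 [-0.12568254  0.3577927   0.18682871] [ 0.03941693  0.01315361 -0.03504453]
[315.35744324 298.16610539] [318.70727944 335.03104048]
```

View pics/w2.png

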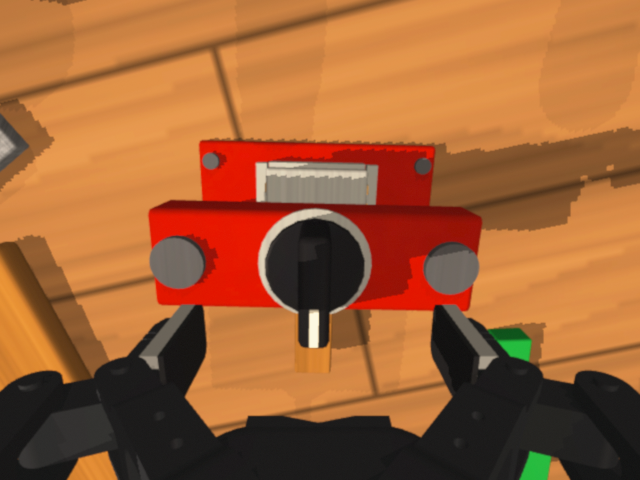

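The knob bar is upright in the image: white mark at (314,330), back end at (315,238). It lies parallel to the fingers and matches the predicted position. I'll go down and pinch it.

arm_command(
  slide=[
    [0.07,-0.035,0.3],
    [0,0,0.3],
    [0,0,0.3],
    [0,0,0],
    [0,0,0],
  ],
  turn=[
    [0,0,0],
    [0,0,0],
    [0,0,0],
    [0,0,0],
    [0,0,0],
  ],
)

```text
clock: 3.28
eef_pos: [605.8, 13.2, 152.3]
tool_rot: [[0.974, -0.227, -0.0], [-0.227, -0.974, 0.0], [-0.0, -0.0, -1.0]]
ft_force: [-0.3, 0.3, 0.5]
grip_width: 85.2
finger_force: 0.0
```

arm_command(
  slide=[
    [0,0,0],
    [0,0,0],
    [0,0,0],
    [0,0,0],
    [0,0,0],
    [0,0,0],
    [0,0,0],
    [0,0,0],
    [0,0,0],
  ],
  turn=[
    [0,0,0],
    [0,0,0],
    [0,0,0],
    [0,0,0],
    [0,0,0],
    [0,0,0],
    [0,0,0],
    [0,0,0],
    [0,0,0],
  ],
  gripper=1,
  squeeze=80,
)

```text
clock: 4.03
eef_pos: [605.8, 13.0, 152.8]
tool_rot: [[0.974, -0.228, 0.0], [-0.228, -0.974, -0.0], [0.0, -0.0, -1.0]]
ft_force: [-0.1, 0.6, 5.7]
grip_width: 12.6
finger_force: 79.0
```

```bash
cat > st.py <<'E'
from h import *
np.set_printoptions(precision=2,suppress=True)
s=readout.observe();R=s["tool_rot"]
print(s["clock"],s["eef_pos"],"yaw %.3f"%np.arctan2(R[1,0],R[0,0]),"F",s["ft_force"],"M",s["torque"],"w %.1f f %.1f"%(s["grip_width"],s["finger_force"]),"q",s["q"],"tz",R[:,2])
E
python3 st.py
```

```text
4.0333 [605.81  13.01 152.77] yaw -0.230 F [-0.08  0.61  5.73] M [-0.06  0.27 -0.09] w 12.6 f 79.0 q [-0.13  0.69  0.11  1.74 -0.1   0.72 -1.77] tz [ 0. -0. -1.]
```

arm_command(
  slide=[
    [0,0,0],
    [0,0,0],
    [0,0,0],
    [0,0,0],
    [0,0,0],
    [0,0,0],
  ],
  turn=[
    [0,0,-0.04],
    [0,0,-0.04],
    [0,0,-0.04],
    [0,0,-0.04],
    [0,0,0],
    [0,0,0],
  ],
)

```text
clock: 4.53
eef_pos: [605.9, 13.4, 152.8]
tool_rot: [[0.998, -0.062, 0.001], [-0.062, -0.998, 0.001], [0.001, -0.001, -1.0]]
ft_force: [-1.1, 0.0, 5.1]
grip_width: 12.4
finger_force: 79.3
```

```bash
python3 st.py
```

```text
4.5333 [605.87  13.38 152.78] yaw -0.062 F [-1.08  0.02  5.06] M [ 0.07  0.32 -0.1 ] w 12.4 f 79.3 q [-0.1   0.68  0.06  1.74 -0.06  0.72 -1.65] tz [ 0.  0. -1.]
```

```bash
cat > mk.py <<'E'
import sys
from h import *
def mk(im,tag):
    m=(im.min(2)>150).astype(np.uint8); m[:150]=0
    n,l,s,ce=cv2.connectedComponentsWithStats(m)
    for i in range(1,n):
        if s[i,4]>60 and 200<ce[i][0]<440:
            r=cv2.minAreaRect(np.argwhere(l==i)[:,::-1].astype(np.float32));print(tag,s[i],ce[i].round(1),[np.round(v,1) for v in r])
if len(sys.argv)>1:
    im=camera("wrist");cv2.imwrite("pics/%s.png"%sys.argv[1],im[:,:,::-1]);mk(im,sys.argv[1])
E
python3 -c "
from mk import *
mk(cv2.imread('pics/w2.png')[:,:,::-1],'w2')"
python3 mk.py w3
```

```text
w2 [256 163 110  38 955] [297.3 175.5] [array([310.5, 181.5]), array([ 37., 109.]), np.float64(90.0)]
w2 [269 163  38   5 144] [286.2 164.5] [array([287.5, 165. ]), array([37.,  4.]), np.float64(0.0)]
w2 [259 209  72 103 894] [282.4 240.5] [array([287.1, 252.6]), array([ 53.8, 106.3]), np.float64(19.5)]
w2 [309 311  10  37 342] [313.3 328.8] [array([313.5, 329. ]), array([36.,  9.]), np.float64(90.0)]
w3 [ 259  168  128   43 1435] [309.4 191.2] [array([322.2, 188. ]), array([ 41.9, 127.1]), np.float64(89.1)]
w3 [278 170  44  10 237] [295.8 175.5] [array([299.4, 176.5]), array([43. ,  6.8]), np.float64(10.6)]
w3 [ 253  237   97   87 1285] [287.2 262.7] [array([289.9, 268. ]), array([ 43.3, 119.1]), np.float64(48.8)]
w3 [313 366  11  43 461] [318.  387.4] [array([318., 387.]), array([42., 10.]), np.float64(90.0)]
```

The mark stays parallel and centred between the fingers, so the knob turned with the gripper and is loose. I'll turn on.

arm_command(
  slide=[
    [0,0,0],
    [0,0,0],
    [0,0,0],
    [0,0,0],
    [0,0,0],
    [0,0,0],
  ],
  turn=[
    [0,0,-0.1],
    [0,0,-0.1],
    [0,0,-0.1],
    [0,0,-0.1],
    [0,0,-0.1],
    [0,0,0],
  ],
)

```text
clock: 5.08
eef_pos: [605.6, 14.7, 152.8]
tool_rot: [[0.893, 0.45, -0.0], [0.45, -0.893, 0.002], [0.001, -0.002, -1.0]]
ft_force: [-1.2, 1.9, 6.1]
grip_width: 12.5
finger_force: 79.4
```

```bash
python3 st.py
```

```text
5.0833 [605.57  14.68 152.78] yaw 0.466 F [-1.18  1.9   6.07] M [0.53 0.43 0.04] w 12.5 f 79.4 q [-0.01  0.68 -0.09  1.74  0.09  0.73 -1.25] tz [-0.  0. -1.]
```

arm_command(
  slide=[
    [0,-0.01,0],
    [0,-0.01,0],
    [0,-0.01,0],
    [0,-0.01,0],
    [0,-0.01,0],
    [0,-0.01,0],
    [0,-0.01,0],
    [0,-0.01,0],
    [0,-0.01,0],
    [0,-0.01,0],
    [0,0,0],
  ],
  turn=[
    [0,0,-0.1],
    [0,0,-0.1],
    [0,0,-0.1],
    [0,0,-0.1],
    [0,0,-0.1],
    [0,0,-0.1],
    [0,0,-0.1],
    [0,0,-0.1],
    [0,0,-0.1],
    [0,0,-0.1],
    [0,0,0],
  ],
)

```text
clock: 6.0
eef_pos: [603.2, 16.3, 152.8]
tool_rot: [[0.058, 0.998, 0.001], [0.998, -0.058, 0.002], [0.002, 0.001, -1.0]]
ft_force: [0.3, 1.8, 5.7]
grip_width: 12.6
finger_force: 79.3
```

```bash
python3 st.py; python3 mk.py w4
```

```text
6.0 [603.18  16.26 152.8 ] yaw 1.512 F [0.31 1.81 5.7 ] M [0.29 0.11 0.08] w 12.6 f 79.3 q [ 0.17  0.7  -0.39  1.74  0.36  0.77 -0.46] tz [ 0.  0. -1.]
w4 [263 168  14  13 148] [269.8 174. ] [array([269.8, 174. ]), array([12.9, 11.4]), np.float64(11.3)]
w4 [ 234  197  172  131 4839] [297.7 257.6] [array([316.1, 270.4]), array([158.7, 122.7]), np.float64(10.8)]
w4 [313 364  11  44 481] [318.  385.5] [array([318. , 385.5]), array([43., 10.]), np.float64(90.0)]
```

arm_command(
  slide=[
    [0,-0.01,0],
    [0,-0.01,0],
    [0,-0.01,0],
    [0,-0.01,0],
    [0,0,0],
  ],
  turn=[
    [0,0,-0.1],
    [0,0,-0.1],
    [0,0,-0.1],
    [0,0,-0.1],
    [0,0,0],
  ],
)

```text
clock: 6.47
eef_pos: [601.9, 16.1, 152.8]
tool_rot: [[-0.351, 0.936, 0.002], [0.936, 0.351, 0.002], [0.001, 0.002, -1.0]]
ft_force: [1.7, 1.6, 4.4]
grip_width: 12.5
finger_force: 79.2
```

```bash
python3 st.py
```

```text
6.4667 [601.92  16.08 152.79] yaw 1.930 F [1.66 1.6  4.44] M [ 0.28 -0.14 -0.01] w 12.5 f 79.2 q [ 0.24  0.72 -0.5   1.74  0.46  0.8  -0.13] tz [ 0.  0. -1.]
```

arm_command(
  slide=[
    [0,0,0],
    [0,0,0],
  ],
  turn=[
    [0,0,-0.05],
    [0,0,0],
  ],
)

```text
clock: 6.63
eef_pos: [601.8, 16.0, 152.8]
tool_rot: [[-0.397, 0.918, 0.002], [0.918, 0.397, 0.001], [0.001, 0.002, -1.0]]
ft_force: [1.3, 0.5, 4.2]
grip_width: 12.6
finger_force: 79.3
```

```bash
python3 st.py
```

```text
6.6333 [601.83  16.04 152.8 ] yaw 1.979 F [1.31 0.5  4.25] M [ 0.27 -0.04 -0.03] w 12.6 f 79.3 q [ 0.24  0.73 -0.52  1.74  0.47  0.8  -0.09] tz [ 0.  0. -1.]
```

arm_command(
  slide=[
    [0,0,0],
    [0,0,0],
    [0,0,0],
  ],
  turn=[
    [0,0,-0.05],
    [0,0,0],
    [0,0,0],
  ],
)

```text
clock: 6.88
eef_pos: [601.7, 16.0, 152.8]
tool_rot: [[-0.443, 0.896, 0.002], [0.896, 0.443, 0.001], [0.0, 0.002, -1.0]]
ft_force: [-0.2, 2.1, 4.4]
grip_width: 12.6
finger_force: 79.3
```

```bash
python3 st.py
```

```text
6.8833 [601.74  16.04 152.82] yaw 2.030 F [-0.18  2.07  4.37] M [ 0.23 -0.04  0.04] w 12.6 f 79.3 q [ 0.25  0.73 -0.53  1.74  0.48  0.8  -0.05] tz [ 0.  0. -1.]
```

arm_command(
  slide=[
    [0,0,0],
    [0,0,0],
    [0,0,0],
  ],
  turn=[
    [0,0,-0.05],
    [0,0,0],
    [0,0,0],
  ],
)

```text
clock: 7.13
eef_pos: [601.6, 15.9, 152.8]
tool_rot: [[-0.49, 0.872, 0.001], [0.872, 0.49, 0.001], [0.0, 0.002, -1.0]]
ft_force: [-0.9, 1.1, 5.7]
grip_width: 12.5
finger_force: 79.4
```

```bash
python3 st.py
```

```text
7.1333 [601.59  15.95 152.8 ] yaw 2.082 F [-0.95  1.11  5.66] M [ 0.22 -0.   -0.01] w 12.5 f 79.4 q [ 0.26  0.73 -0.54  1.74  0.5   0.81 -0.01] tz [ 0.  0. -1.]
```

arm_command(
  slide=[
    [0,0,0],
    [0,0,0],
    [0,0,0],
  ],
  turn=[
    [0,0,-0.05],
    [0,0,0],
    [0,0,0],
  ],
)

```text
clock: 7.38
eef_pos: [601.5, 15.9, 152.8]
tool_rot: [[-0.535, 0.845, 0.001], [0.845, 0.535, 0.001], [0.0, 0.001, -1.0]]
ft_force: [-0.4, 0.8, 5.4]
grip_width: 12.4
finger_force: 79.4
```

```bash
python3 st.py
```

```text
7.3833 [601.49  15.87 152.78] yaw 2.135 F [-0.4   0.78  5.44] M [ 0.2   0.07 -0.02] w 12.4 f 79.4 q [ 0.27  0.73 -0.56  1.74  0.51  0.81  0.03] tz [ 0.  0. -1.]
```

arm_command(
  slide=[
    [0,0,0],
    [0,0,0],
    [0,0,0],
  ],
  turn=[
    [0,0,-0.05],
    [0,0,0],
    [0,0,0],
  ],
)

```text
clock: 7.63
eef_pos: [601.4, 15.8, 152.8]
tool_rot: [[-0.577, 0.816, 0.001], [0.816, 0.577, 0.001], [0.0, 0.001, -1.0]]
ft_force: [0.5, 1.1, 6.1]
grip_width: 12.3
finger_force: 79.6
```

```bash
python3 st.py
```

```text
7.6333 [601.4   15.81 152.78] yaw 2.186 F [0.47 1.05 6.1 ] M [ 0.16  0.17 -0.18] w 12.3 f 79.6 q [ 0.28  0.74 -0.57  1.74  0.52  0.82  0.08] tz [ 0.  0. -1.]
```

Contact is starting, with Mz at -0.18.

arm_command(
  slide=[
    [0,0,0],
    [0,0,0],
    [0,0,0],
  ],
  turn=[
    [0,0,-0.03],
    [0,0,0],
    [0,0,0],
  ],
)

```text
clock: 7.88
eef_pos: [601.4, 15.8, 152.8]
tool_rot: [[-0.602, 0.798, 0.001], [0.798, 0.602, 0.001], [0.0, 0.001, -1.0]]
ft_force: [-0.4, 0.9, 6.7]
grip_width: 12.4
finger_force: 79.5
```

```bash
python3 st.py
```

```text
7.8833 [601.36  15.76 152.8 ] yaw 2.217 F [-0.45  0.93  6.72] M [ 0.17  0.1  -0.37] w 12.4 f 79.5 q [ 0.28  0.74 -0.58  1.74  0.53  0.82  0.1 ] tz [ 0.  0. -1.]
```

arm_command(
  slide=[
    [0,0,0],
    [0,0,0],
    [0,0,0],
  ],
  turn=[
    [0,0,-0.03],
    [0,0,0],
    [0,0,0],
  ],
)

```text
clock: 8.13
eef_pos: [601.3, 15.7, 152.8]
tool_rot: [[-0.627, 0.779, 0.001], [0.779, 0.627, 0.001], [0.0, 0.001, -1.0]]
ft_force: [-0.7, 0.6, 6.8]
grip_width: 12.6
finger_force: 79.7
```

```bash
python3 st.py
```

```text
8.1333 [601.3   15.71 152.79] yaw 2.248 F [-0.72  0.57  6.79] M [ 0.14  0.18 -0.46] w 12.6 f 79.7 q [ 0.28  0.74 -0.59  1.74  0.53  0.83  0.12] tz [ 0.  0. -1.]
```

arm_command(
  slide=[
    [0,0,0],
    [0,0,0],
    [0,0,0],
  ],
  turn=[
    [0,0,-0.02],
    [0,0,0],
    [0,0,0],
  ],
)

```text
clock: 8.38
eef_pos: [601.3, 15.7, 152.8]
tool_rot: [[-0.642, 0.766, 0.0], [0.766, 0.642, 0.001], [0.0, 0.001, -1.0]]
ft_force: [-0.1, 1.4, 6.1]
grip_width: 12.8
finger_force: 79.8
```

```bash
python3 st.py;  python3 mk.py w5
```

```text
8.3833 [601.25  15.66 152.79] yaw 2.268 F [-0.13  1.42  6.07] M [ 0.2   0.21 -0.69] w 12.8 f 79.8 q [ 0.29  0.74 -0.59  1.74  0.54  0.83  0.14] tz [ 0.  0. -1.]
w5 [325 152  32  40 477] [340.5 171.7] [array([340.6, 171.8]), array([41.4, 11.6]), np.float64(55.3)]
w5 [ 224  169  120   95 4128] [283.1 216.2] [array([283.1, 216.1]), array([ 35.8, 124. ]), np.float64(54.5)]
w5 [ 254  237  130   87 1742] [326.9 261.8] [array([324.9, 272.4]), array([129.7,  69.9]), np.float64(15.5)]
w5 [313 366  10  41 386] [317.2 385.4] [array([317.5, 386. ]), array([40.,  9.]), np.float64(90.0)]
```

Firm stop felt: about 0.69 N m (hub about 0.115 rad), with 2.38 rad of screw travel. I'll relax the hub twist, release and rise.

arm_command(
  slide=[
    [0,0,0],
    [0,0,0],
    [0,0,0],
    [0,0,0],
  ],
  turn=[
    [0,0,0.05],
    [0,0,0.05],
    [0,0,0],
    [0,0,0],
  ],
)

```text
clock: 8.77
eef_pos: [601.4, 15.9, 152.8]
tool_rot: [[-0.561, 0.828, 0.001], [0.828, 0.561, 0.001], [-0.0, 0.001, -1.0]]
ft_force: [-0.8, 1.9, 6.0]
grip_width: 12.7
finger_force: 79.3
```

arm_command(
  slide=[
    [0,0,0],
    [0,0,0],
    [0,0,0],
    [0,0,0],
    [0,0,0],
    [0,0,-0.3],
    [0,0,-0.5],
    [0,0,-0.6],
    [0,0,-0.6],
    [0,0,-0.5],
    [0,0,0],
    [0,0,0],
  ],
  turn=[
    [0,0,0],
    [0,0,0],
    [0,0,0],
    [0,0,0],
    [0,0,0],
    [0,0,0],
    [0,0,0],
    [0,0,0],
    [0,0,0],
    [0,0,0],
    [0,0,0],
    [0,0,0],
  ],
  gripper=0,
)

```text
clock: 9.77
eef_pos: [601.7, 15.5, 254.2]
tool_rot: [[-0.563, 0.827, 0.003], [0.827, 0.563, 0.0], [-0.002, 0.003, -1.0]]
ft_force: [-0.4, -0.5, -1.6]
grip_width: 85.0
finger_force: 0.0
```

```bash
python3 st.py
```

```text
9.7667 [601.75  15.46 254.22] yaw 2.168 F [-0.43 -0.46 -1.55] M [-0.05  0.   -0.04] w 85.0 f 0.0 q [ 0.32  0.62 -0.64  1.64  0.42  1.02  0.14] tz [ 0.  0. -1.]
```

arm_command(
  slide=[
    [0,0,0],
    [0,0,0],
    [0,0,0],
    [0,0,0],
    [0,0,0],
    [0,0,0],
    [0,0,0],
    [0.6,-0.01,0],
    [0.6,-0.01,0],
    [0.6,-0.01,0],
    [0.6,-0.01,0],
    [0,0,0],
  ],
  turn=[
    [0,0,-0.1],
    [0,0,-0.1],
    [0,0,-0.1],
    [0,0,-0.1],
    [0,0,-0.1],
    [0,0,-0.1],
    [0,0,-0.085],
    [0,0,0],
    [0,0,0],
    [0,0,0],
    [0,0,0],
    [0,0,0],
  ],
)

```text
clock: 10.77
eef_pos: [502.4, 38.8, 251.5]
tool_rot: [[-0.968, 0.249, -0.006], [0.249, 0.968, -0.002], [0.005, -0.003, -1.0]]
ft_force: [-0.5, -0.4, 0.3]
grip_width: 85.3
finger_force: 0.0
```

arm_command(
  slide=[
    [0,0,0.6],
    [0,0,0.6],
    [0,0,0.6],
    [0,0,0.6],
    [0,0,0],
    [0,0,0],
  ],
  turn=[
    [0,0,0],
    [0,0,0],
    [0,0,0],
    [0,0,0],
    [0,0,0],
    [0,0,0],
  ],
)

```text
clock: 11.27
eef_pos: [506.9, 37.9, 155.3]
tool_rot: [[-0.968, 0.252, -0.003], [0.252, 0.968, -0.0], [0.003, -0.001, -1.0]]
ft_force: [-0.1, 0.4, 0.8]
grip_width: 85.2
finger_force: 0.0
```

```bash
python3 st.py; python3 - <<'E'
from h import *
c=get_calibration("wrist");cv2.imwrite("pics/w6.png",camera("wrist")[:,:,::-1])
np.save("w6c.npy",c,allow_pickle=True)
u=np.array([.9677,-.252]);o=np.array([603.,13.4])
for d in(-125,-97,-70):print(d,proj(c,[*(o+d*u),34]))
E
```

```text
11.2667 [506.93  37.89 155.33] yaw 2.886 F [-0.13  0.44  0.83] M [ 0.01 -0.02 -0.04] w 85.2 f 0.0 q [ 0.36  0.67 -0.75  1.99  0.67  0.75  0.52] tz [-0. -0. -1.]
-125 [318.50652403 205.08820058]
-97 [318.50799964 246.35761489]
-70 [318.50934249 283.91420261]
```

View pics/w6.png

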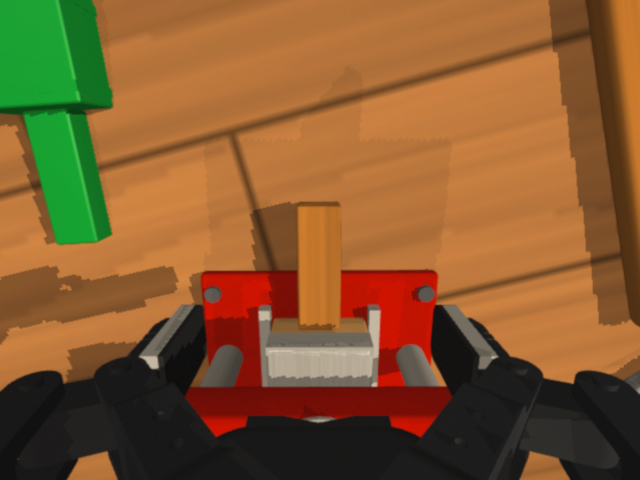

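The tongue runs from (319,205) to (320,327), as predicted, and is square to the fingers. I'll go down to about z 30, then close.

arm_command(
  slide=[
    [0,0,0.65],
    [0,0,0.65],
    [0,0,0.65],
    [0,0,0.65],
    [0,0,0.35],
    [0,0,0.15],
    [0,0,0],
    [0,0,0],
    [0,0,0],
  ],
  turn=[
    [0,0,0],
    [0,0,0],
    [0,0,0],
    [0,0,0],
    [0,0,0],
    [0,0,0],
    [0,0,0],
    [0,0,0],
    [0,0,0],
  ],
)

```text
clock: 12.07
eef_pos: [509.0, 38.3, 33.8]
tool_rot: [[-0.967, 0.253, 0.003], [0.253, 0.967, 0.001], [-0.003, 0.001, -1.0]]
ft_force: [0.1, 0.5, 0.1]
grip_width: 85.2
finger_force: 0.0
```

```bash
python3 st.py
```

```text
12.0667 [509.01  38.27  33.79] yaw 2.886 F [0.09 0.47 0.15] M [ 0.06 -0.06  0.02] w 85.2 f 0.0 q [ 0.22  0.85 -0.53  2.05  0.92  0.5   0.31] tz [ 0.  0. -1.]
```

arm_command(
  slide=[
    [0,0,0.1],
    [0,0,0],
    [0,0,0],
    [0,0,0],
    [0,0,0],
    [0,0,0],
    [0,0,0],
    [0,0,0],
    [0,0,0],
    [0,0,0],
  ],
  turn=[
    [0,0,0],
    [0,0,0],
    [0,0,0],
    [0,0,0],
    [0,0,0],
    [0,0,0],
    [0,0,0],
    [0,0,0],
    [0,0,0],
    [0,0,0],
  ],
  gripper=1,
  squeeze=95,
)

```text
clock: 12.9
eef_pos: [507.9, 38.0, 28.8]
tool_rot: [[-0.968, 0.253, 0.001], [0.253, 0.968, -0.0], [-0.001, -0.0, -1.0]]
ft_force: [-0.7, 0.5, 4.9]
grip_width: 28.4
finger_force: 93.2
```

```bash
python3 st.py
```

```text
12.9 [507.86  38.03  28.84] yaw 2.886 F [-0.72  0.52  4.87] M [-0.13  0.16  0.02] w 28.4 f 93.2 q [ 0.21  0.86 -0.52  2.05  0.93  0.49  0.3 ] tz [ 0. -0. -1.]
```

arm_command(
  slide=[
    [0.1,0,0],
    [0.15,0,0],
    [0.15,0,0],
    [0.15,0,0],
    [0,0,0],
  ],
  turn=[
    [0,0,0],
    [0,0,0],
    [0,0,0],
    [0,0,0],
    [0,0,0],
  ],
)

```text
clock: 13.32
eef_pos: [485.2, 44.2, 28.6]
tool_rot: [[-0.968, 0.251, -0.001], [0.251, 0.968, -0.0], [0.001, -0.0, -1.0]]
ft_force: [-0.7, 1.1, 6.3]
grip_width: 28.4
finger_force: 93.6
```

```bash
python3 st.py
```

```text
13.3167 [485.2   44.18  28.63] yaw 2.888 F [-0.65  1.06  6.3 ] M [ 0.07 -0.09 -0.02] w 28.4 f 93.6 q [ 0.18  0.84 -0.49  2.11  0.96  0.44  0.24] tz [-0. -0. -1.]
```

arm_command(
  slide=[
    [0.15,0,0],
    [0.2,0,0],
    [0.2,0,0],
    [0.2,0,0],
    [0.2,0,0],
    [0.2,0,0],
    [0.2,0,0],
    [0.2,0,0],
    [0.1,0,0],
    [0,0,0],
    [0,0,0],
  ],
  turn=[
    [0,0,0],
    [0,0,0],
    [0,0,0],
    [0,0,0],
    [0,0,0],
    [0,0,0],
    [0,0,0],
    [0,0,0],
    [0,0,0],
    [0,0,0],
    [0,0,0],
  ],
)

```text
clock: 14.23
eef_pos: [420.1, 60.5, 28.2]
tool_rot: [[-0.968, 0.251, -0.004], [0.251, 0.968, -0.0], [0.003, -0.001, -1.0]]
ft_force: [-4.4, 1.0, 3.6]
grip_width: 28.1
finger_force: 93.8
```

```bash
python3 st.py; python3 - <<'E'
from h import *
im=camera("top");a=im[150:320,230:400]
cv2.imwrite("pics/t2.png",cv2.resize(a[:,:,::-1],None,fx=3.5,fy=3.5,interpolation=cv2.INTER_CUBIC))
E
```

```text
14.2333 [420.11  60.5   28.16] yaw 2.887 F [-4.45  0.96  3.62] M [0.12 0.29 0.03] w 28.1 f 93.8 q [ 0.04  0.79 -0.36  2.27  1.14  0.28 -0.03] tz [-0. -0. -1.]
```

View pics/t2.png

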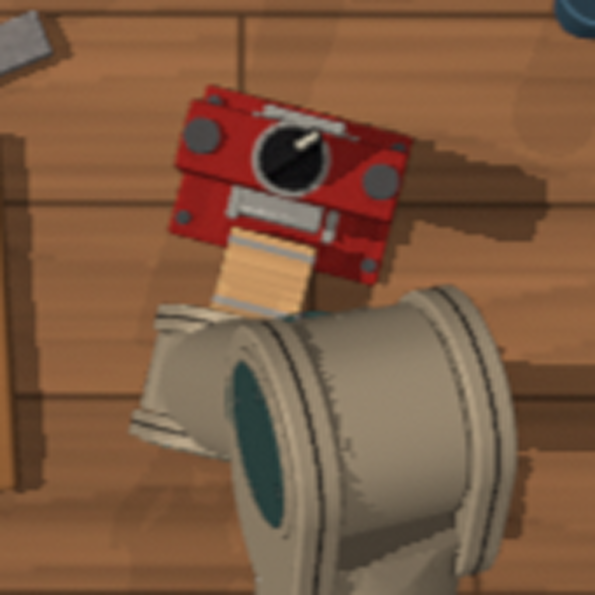

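The knob has turned with its mark to the back right, and the mould block is clear of the guide bars just in front of the cap. I'll lift straight up.

arm_command(
  slide=[
    [0,0,-0.1],
    [0,0,-0.2],
    [0,0,-0.2],
    [0,0,-0.25],
    [0,0,-0.25],
    [0,0,-0.25],
    [0,0,-0.25],
    [0,0,-0.25],
    [0,0,-0.25],
    [0,0,-0.25],
    [0,0,-0.25],
    [0,0,0],
  ],
  turn=[
    [0,0,0],
    [0,0,0],
    [0,0,0],
    [0,0,0],
    [0,0,0],
    [0,0,0],
    [0,0,0],
    [0,0,0],
    [0,0,0],
    [0,0,0],
    [0,0,0],
    [0,0,0],
  ],
)

```text
clock: 15.28
eef_pos: [423.1, 60.0, 129.4]
tool_rot: [[-0.967, 0.254, 0.001], [0.254, 0.967, 0.0], [-0.001, 0.001, -1.0]]
ft_force: [0.6, 0.6, -2.5]
grip_width: 28.6
finger_force: 93.9
```

```bash
python3 st.py
```

```text
15.2833 [423.07  60.01 129.36] yaw 2.885 F [ 0.6   0.6  -2.48] M [ 0.08  0.15 -0.01] w 28.6 f 93.9 q [ 0.27  0.62 -0.69  2.22  0.78  0.56  0.29] tz [ 0.  0. -1.]
```

arm_command(
  slide=[
    [-0.07,-0.31,0],
    [-0.14,-0.6,0],
    [-0.14,-0.6,0],
    [-0.14,-0.6,0],
    [-0.14,-0.6,0],
    [-0.14,-0.6,0],
    [-0.14,-0.6,0],
    [-0.14,-0.6,0],
    [-0.14,-0.6,0],
    [-0.14,-0.6,0],
    [-0.14,-0.6,0],
    [-0.14,-0.6,0],
  ],
  turn=[
    [0,0,0],
    [0,0,0],
    [0,0,0],
    [0,0,0],
    [0,0,0],
    [0,0,0],
    [0,0,0],
    [0,0,0],
    [0,0,0],
    [0,0,0],
    [0,0,0],
    [0,0,0],
  ],
)

```text
clock: 16.28
eef_pos: [413.9, -224.9, 127.5]
tool_rot: [[-0.967, 0.254, -0.002], [0.254, 0.967, 0.001], [0.002, 0.0, -1.0]]
ft_force: [0.3, 0.4, -1.4]
grip_width: 28.5
finger_force: 94.7
```

arm_command(
  slide=[
    [-0.14,-0.6,0],
    [-0.14,-0.6,0],
    [-0.14,-0.6,0],
    [-0.14,-0.6,0],
    [-0.13,-0.5,0],
    [-0.08,-0.3,0],
    [0,0,0],
    [0,0,0],
    [0,0,0],
    [0,0,0],
    [0,0,0],
  ],
  turn=[
    [0,0,0],
    [0,0,0],
    [0,0,0],
    [0,0,0],
    [0,0,0],
    [0,0,0],
    [0,0,-0.06],
    [0,0,-0.065],
    [0,0,0],
    [0,0,0],
    [0,0,0],
  ],
)

```text
clock: 17.2
eef_pos: [412.0, -354.9, 127.8]
tool_rot: [[-0.992, 0.126, -0.001], [0.126, 0.992, 0.001], [0.001, 0.001, -1.0]]
ft_force: [0.1, -0.5, -2.7]
grip_width: 28.4
finger_force: 94.7
```

```bash
python3 st.py; python3 - <<'E'
from h import *
a,b=camera("top")[170:320,350:500],camera("scene")[120:260,180:320]
f=lambda i:cv2.resize(i[:,:,::-1],(400,400),interpolation=cv2.INTER_CUBIC)
cv2.imwrite("pics/t3.png",np.hstack([f(a),f(b)]))
E
```

```text
17.2 [ 412.02 -354.86  127.79] yaw 3.015 F [ 0.08 -0.48 -2.68] M [-0.01  0.18  0.06] w 28.4 f 94.7 q [ 1.16  0.78 -0.81  1.91  0.79  0.8   1.36] tz [-0.  0. -1.]
```

arm_command(
  slide=[
    [0,0,0.3],
    [0,0,0.4],
    [0,0,0.4],
    [0,0,0.4],
    [0,0,0.35],
    [0,0,0.25],
    [0,0,0.15],
    [0,0,0.1],
    [0,0,0],
    [0,0,0],
    [0,0,0],
  ],
  turn=[
    [0,0,0],
    [0,0,0],
    [0,0,0],
    [0,0,0],
    [0,0,0],
    [0,0,0],
    [0,0,0],
    [0,0,0],
    [0,0,0],
    [0,0,0],
    [0,0,0],
  ],
)

```text
clock: 18.22
eef_pos: [412.9, -355.3, 34.9]
tool_rot: [[-0.992, 0.124, 0.001], [0.124, 0.992, -0.001], [-0.001, -0.001, -1.0]]
ft_force: [-0.2, 0.1, -2.4]
grip_width: 28.0
finger_force: 94.8
```

arm_command(
  slide=[
    [0,0,0.05],
    [0,0,0.05],
    [0,0,0.05],
    [0,0,0],
  ],
  turn=[
    [0,0,0],
    [0,0,0],
    [0,0,0],
    [0,0,0],
  ],
)

```text
clock: 18.55
eef_pos: [412.2, -355.0, 28.0]
tool_rot: [[-0.992, 0.124, -0.0], [0.124, 0.992, 0.0], [0.0, 0.0, -1.0]]
ft_force: [0.1, -0.1, -1.6]
grip_width: 28.5
finger_force: 94.8
```

```bash
python3 st.py
```

```text
18.55 [ 412.25 -355.05   28.04] yaw 3.017 F [ 0.1  -0.05 -1.56] M [ 0.04  0.19 -0.01] w 28.5 f 94.8 q [ 1.07  0.92 -0.66  1.95  0.97  0.63  1.21] tz [-0.  0. -1.]
```

arm_command(
  slide=[
    [0,0,0.05],
    [0,0,0],
    [0,0,0.025],
    [0,0,0],
    [0,0,0],
  ],
  turn=[
    [0,0,0],
    [0,0,0],
    [0,0,0],
    [0,0,0],
    [0,0,0],
  ],
)

```text
clock: 18.97
eef_pos: [412.5, -355.0, 25.3]
tool_rot: [[-0.992, 0.124, -0.0], [0.124, 0.992, 0.0], [0.0, 0.0, -1.0]]
ft_force: [-0.1, 1.5, -0.2]
grip_width: 28.2
finger_force: 94.8
```

```bash
python3 st.py
```

```text
18.9667 [ 412.45 -355.04   25.28] yaw 3.017 F [-0.14  1.54 -0.2 ] M [-0.    0.23 -0.01] w 28.2 f 94.8 q [ 1.07  0.92 -0.65  1.95  0.98  0.62  1.21] tz [-0.  0. -1.]
```

arm_command(
  slide=[
    [0,0,0.025],
    [0,0,0],
    [0,0,0.025],
    [0,0,0],
    [0,0,0],
  ],
  turn=[
    [0,0,0],
    [0,0,0],
    [0,0,0],
    [0,0,0],
    [0,0,0],
  ],
)

```text
clock: 19.38
eef_pos: [412.4, -355.0, 23.3]
tool_rot: [[-0.992, 0.124, -0.0], [0.124, 0.992, 0.0], [0.0, 0.0, -1.0]]
ft_force: [0.2, 0.3, -1.8]
grip_width: 28.9
finger_force: 94.8
```

```bash
python3 st.py
```

```text
19.3833 [ 412.45 -355.04   23.27] yaw 3.017 F [ 0.16  0.25 -1.81] M [0.03 0.18 0.06] w 28.9 f 94.8 q [ 1.07  0.92 -0.65  1.95  0.98  0.62  1.2 ] tz [-0.  0. -1.]
```

arm_command(
  slide=[
    [0,0,0.02],
    [0,0,0],
    [0,0,0],
  ],
  turn=[
    [0,0,0],
    [0,0,0],
    [0,0,0],
  ],
)

```text
clock: 19.63
eef_pos: [412.6, -355.1, 23.0]
tool_rot: [[-0.992, 0.124, 0.0], [0.124, 0.992, -0.0], [-0.0, -0.0, -1.0]]
ft_force: [-1.2, 0.4, 5.2]
grip_width: 28.1
finger_force: 98.6
```

arm_command(
  slide=[
    [0,0,0.02],
    [0,0,0],
    [0,0,0],
  ],
  turn=[
    [0,0,0],
    [0,0,0],
    [0,0,0],
  ],
)

```text
clock: 19.88
eef_pos: [412.6, -355.1, 22.9]
tool_rot: [[-0.992, 0.124, 0.0], [0.124, 0.992, -0.001], [-0.0, -0.001, -1.0]]
ft_force: [-3.2, 2.0, 12.2]
grip_width: 28.0
finger_force: 103.1
```

```bash
python3 st.py
```

```text
19.8833 [ 412.55 -355.06   22.92] yaw 3.017 F [-3.22  1.99 12.21] M [0.39 0.87 0.01] w 28.0 f 103.1 q [ 1.07  0.92 -0.65  1.95  0.98  0.62  1.2 ] tz [ 0. -0. -1.]
```

Contact at z 22.9, as expected. I'll ease the load, open partly and rise.

arm_command(
  slide=[
    [0,0,-0.02],
    [0,0,0],
    [0,0,0],
  ],
  turn=[
    [0,0,0],
    [0,0,0],
    [0,0,0],
  ],
  squeeze=20,
)

```text
clock: 20.13
eef_pos: [412.6, -355.1, 23.0]
tool_rot: [[-0.992, 0.124, 0.0], [0.124, 0.992, -0.0], [-0.0, -0.0, -1.0]]
ft_force: [-2.5, 1.1, 6.9]
grip_width: 28.1
finger_force: 99.7
```

arm_command(
  slide=[
    [0,0,0],
    [0,0,0],
    [0,0,0],
    [0,0,0],
    [0,0,0],
    [0,0,0],
    [0,0,0],
    [0,0,0],
  ],
  turn=[
    [0,0,0],
    [0,0,0],
    [0,0,0],
    [0,0,0],
    [0,0,0],
    [0,0,0],
    [0,0,0],
    [0,0,0],
  ],
  gripper=0.3,
)

```text
clock: 20.8
eef_pos: [412.5, -355.1, 22.5]
tool_rot: [[-0.992, 0.124, 0.0], [0.124, 0.992, 0.0], [-0.0, 0.0, -1.0]]
ft_force: [0.8, 0.3, 0.2]
grip_width: 59.5
finger_force: 0.0
```

```bash
python3 st.py
```

```text
20.8 [ 412.52 -355.07   22.49] yaw 3.017 F [0.81 0.31 0.17] M [ 0.04  0.03 -0.05] w 59.5 f 0.0 q [ 1.07  0.93 -0.65  1.95  0.98  0.62  1.2 ] tz [ 0.  0. -1.]
```

arm_command(
  slide=[
    [0,0,-0.1],
    [0,0,-0.2],
    [0,0,-0.4],
    [0,0,-0.6],
    [0,0,-0.7],
    [0,0,-0.7],
    [0,0,-0.7],
    [0,0,-0.7],
    [0,0,-0.4],
    [0,0,0],
  ],
  turn=[
    [0,0,0],
    [0,0,0],
    [0,0,0],
    [0,0,0],
    [0,0,0],
    [0,0,0],
    [0,0,0],
    [0,0,0],
    [0,0,0],
    [0,0,0],
  ],
)

```text
clock: 21.63
eef_pos: [414.6, -355.7, 206.9]
tool_rot: [[-0.992, 0.124, 0.006], [0.124, 0.992, -0.004], [-0.006, -0.004, -1.0]]
ft_force: [-0.8, -0.7, 0.5]
grip_width: 59.7
finger_force: 0.0
```

arm_command(
  slide=[
    [0,-0.6,0],
    [0,-0.6,0],
    [0,-0.6,0],
    [0,-0.6,0],
    [0,-0.6,0],
    [0,-0.6,0],
    [0,-0.6,0],
    [0,-0.6,0],
    [0,-0.6,0],
    [0,0,0],
    [0,0,0],
  ],
  turn=[
    [0,0,0],
    [0,0,0],
    [0,0,0],
    [0,0,0],
    [0,0,0],
    [0,0,0],
    [0,0,0],
    [0,0,0],
    [0,0,0],
    [0,0,0],
    [0,0,0],
  ],
)

```text
clock: 22.55
eef_pos: [384.4, -570.2, 201.3]
tool_rot: [[-0.992, 0.127, -0.001], [0.127, 0.992, 0.001], [0.001, 0.001, -1.0]]
ft_force: [1.6, 1.2, -0.1]
grip_width: 59.8
finger_force: 0.0
```

```bash
python3 st.py; python3 - <<'E'
from h import *
a,b=camera("top")[160:320,270:490],camera("scene")[120:340,170:390]
cv2.imwrite("pics/t4.png",np.hstack([cv2.resize(i[:,:,::-1],(400,w),interpolation=cv2.INTER_CUBIC) for i,w in((a,400),(b,400))]))
E
```

```text
22.55 [ 384.39 -570.17  201.34] yaw 3.014 F [ 1.58  1.19 -0.15] M [ 0.08 -0.01  0.01] w 59.8 f 0.0 q [ 1.38  0.87 -0.87  1.43  0.69  1.16  1.85] tz [-0.  0. -1.]
```

View pics/t4.png

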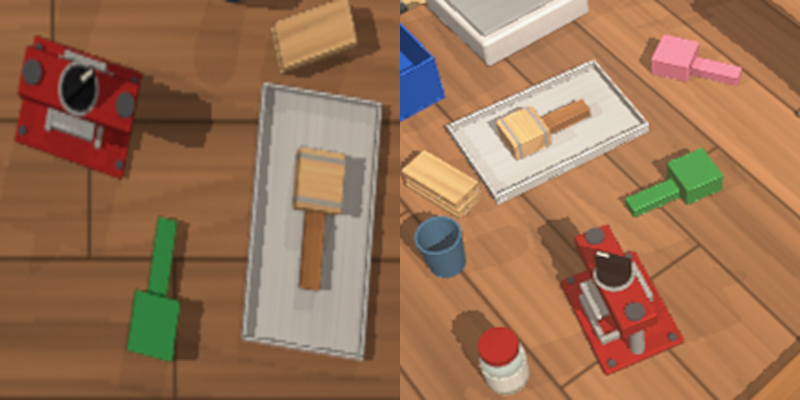

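The mould lies flat and centred in the tray, right way up, with the block at the far end. Nothing else has moved and the arm is clear.

```bash
python3 -c "
from rig import robot
print(robot.finish_job())"
```

```text
the job is handed in; nothing more can be done
None
```

The knob was broken loose and turned to its upper stop (about 0.69 N m felt, hub about 0.115 rad); the mould was slid out and laid flat in the tray, right way up, and the job was handed in at about 23 s.

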